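# Feel a tube rotator's end float and shim it

### The arm

A 6-joint arm with a two-finger parallel gripper is mounted at the origin on the work surface. World frame = base frame: x ahead of the robot, y to its left, z up, the work surface at z = 0. Lengths are in m, angles in degrees, forces in N, time in s.
With the tool pointing down it reaches from about 0.35 to 0.875 m from the base axis. Payload 4.2 kg.
Tool frame: the origin (TCP) lies at the centre of the arm's flange, where the gripper is bolted on; the fingertips stand 182 mm ahead of it and the grasp point (between the pads) lies 164 mm ahead of it (r.nose_length is the distance from the TCP to the fingertips, in m); z points along the fingers, y is the line along which they close (so a half turn about z gives the same grasp; the last joint's range is limited). The gripper opens to 87 mm and grips with 3 to 60 N. Pads are 19 mm wide; open, the fingers measure 117 mm over their backs; the gripper's body (75 mm by 190 mm) begins 51 mm behind the grasp point.
Start: joints at [79.274, 22.042, 0.453, 0, -68.411, -14.817], TCP at [0.269, 0.564, 0.405] pointing down, gripper open.
Joint ranges: [-179.83, 179.83], [-69.29, 118.12], [-61.27, 80.66], [-181.25, 117.63], [-171.15, -9.14], [-177.46, 177.46]. Speed limits (degrees/s): [159.86, 159.86, 180, 180, 180, 180].

### API

Orientations are given as a 3x3 rotation matrix whose columns are the frame's x, y, z axes.
In Python, from station import r, vision gives the robot as it stands. The module is installed in compiled form; this text tells all that it offers.
- The arm moves only by the shell command python3 -m creep 'ROWS'. ROWS is JSON, a list of rows, each a list of 7 numbers: the opening, from -1 (shut) to 1 (fully open), then the shift along the tool's x, y, z in mm, then the turn, a rotation vector about the tool's x, y, z in degrees. A call has 1 to 8 rows; each row is the pose to reach, as a shift and turn from the pose commanded when the call began, along the tool's axes at that moment; what a row does not reach only later rows make up. A row lasts 1/12 s, in which the tool goes at most 41.7 mm and 7.16 degrees, less where a joint would pass 70% of its speed; a pose out of reach is approached as far as the arm can. A call with a gripper value outside its range is refused whole. The fingers move at their own pace and stop on an object; the grip force is fixed at half the most. Time passes only in rows, so rows that repeat a pose let the fingers close. It gives the time, the measured TCP pose, the force, the opening and the grip force at its end, in the units of the state.
- r.sense(): the state, without advancing time (a new reading comes with each control period).
- vision.capture(name): name is "scene" or "top"; returns (picture, depth): 480x640x3 uint8, red, green, blue; 480x640 float32, m along the optical axis (not along the pixel's ray), 0 where there is no reading.
- vision.camera_model(name): a dict with "vertical_fov" (degrees; the focal length in pixels is half the picture's height over the tangent of half this angle, whatever the lens; pixels are square), "cx", "cy" (the principal point, pixels), "distortion" ([k1, k2, p1, p2, k3] as OpenCV has them; the pictures are not rectified), "extrinsics" (4x4, takes a point from camera to world coordinates). Camera axes: x right, y down, z forward; pixel columns grow to the right and rows downward; lengths in m; the calibration is good to about 2 mm. A picture is of the moment at which its call begins. camera_model takes no time and is no camera call.
- r.finish_job(): hands the job in; it is judged then, once.
Trained networks look in the newest picture that a camera, given by its name, has taken for a name from the list of things; names that differ only in an ending like _2 or _b are one class to them, and where a whole thing is asked for, a point or a joint stands for the part that bears it (a point fixed in the world has none). Each returns a list of dicts, best first, with "conf" (0 to 1); they miss things now and then, are a little off and sometimes report something else, mostly with a low value. They report only what shows in the picture. A call takes as long as a camera call. They do not tell look-alikes from the thing itself.
- vision.find_in(camera, thing): "uv" ([column, row] in pixels, amid what is visible of it).
- vision.cut_out(camera, thing): "region" (480x640 bool, what is visible of it) and "uv" ([column, row] in pixels, amid what is visible of it).
The state is a dict: "time_s": time; "joints": joint angles; "joint_velocities": joint speeds; "effort": joint torques, N m; "tcp_pos": TCP position; "ee_rot": TCP orientation; "wrist_force": force on the tool from outside, world axes, zero at the start; "moment": the same for the moment, N m; "gripper_width": opening from 0.0 (shut) to 1.0 (fully open); "gripper_force": force on a finger pad.
Only numpy, scipy, OpenCV 4.12 (cv2) and the standard library are available. Lean on these libraries where they do the work, as an engineer would, in place of code of your own. Each camera call takes 0.05 s, during which the arm holds its last target. There are 200 camera calls.

### The job

Check the end float of the tube rotator's shaft by its knurled hand knob: pull it gently out until the near collar bears on the knob-side bearing and hold it there a moment, then push it gently in until the shaft bears on the far bearing and hold again (about 5 N on the stop over the shaft's own drag, never above 15 N). Leave it pushed in, take the thickest of the three slotted brass shims that still leaves about a millimetre of the float you felt, and seat it without forcing, fully down over the shaft between the near collar and the knob-side bearing. Leave the other two shims standing in their stands and the glassware, spot plate and lamp cap undisturbed.

Things in the scene. Friction and masses are not known exactly. Their poses are not given: they have to be found in the camera images.
- rotator: Bench tube rotator, bolted to the bench: green cast base 90 x 216 x 14 mm carrying two bearing pedestals and a horizontal 12 mm steel shaft, 80 mm above the bench, with a tube disc (96 mm across) in the middle. Origin: middle of the base's underside. Its y axis runs along the shaft towards the hand knob, z up.
- shaft: The rotator's 12 mm shaft with all that is fixed on it (far collar, disc, near collar 28 mm across, hand knob, belt pulley). It slides along its axis only, with about 4 N of steady drag from felt seals, stays where it is left, and is stopped when a collar bears on its bearing; the float, some millimetres, differs from start to start. Origin on the axis; y along the shaft towards the knob, z up.
- knob (a point): Centre of the knurled brass hand knob on the shaft end outside the near bearing, 80 mm above the bench: a waist 30 mm across and 28 mm long between two rims 38 mm across, its axis along the shaft; moves with the shaft. Can be pinched from above across the waist.
- bearing_near: Fixed bearing pedestal on the knob side; its place along the base varies. Boss 32 mm across, 20 mm long, rim bevelled 2.5 mm. Origin: centre of its thrust face (disc side) on the shaft axis; y towards the knob, z up. A shim drops in from above between near collar and this face, its legs straddling the shaft and the 12 mm wide lug cast below it, which keeps it upright.
- bearing_far: Bearing pedestal at the pulley end, fixed on the base. Origin: centre of its thrust face (towards the disc), on the shaft axis; the far collar bears on it when the shaft is pushed in. Both stops are hard: they give about 0.3 mm at 5 N.
- shim_4: Slotted brass shim, loose, upright in an oak stand: 4 mm thick (y), 32 mm wide (x), 96 mm tall, 50 g. Two legs with tapered toes, 14 mm slot between; above, a pull tab 18 mm wide (x), 16 to 62 mm above the origin. Origin: slot centre, on the shaft axis when seated; slot top 6 mm above, toes 34 mm below. In the stand: origin 52 mm over the bench, stand top 36 mm, toes 18 mm deep. z up.
- shim_7: Slotted brass shim, loose, upright in an oak stand: 7 mm thick (y), 32 mm wide (x), 96 mm tall, 88 g. Two legs with tapered toes, 14 mm slot between; above, a pull tab 18 mm wide (x), 16 to 62 mm above the origin. Origin: slot centre, on the shaft axis when seated; slot top 6 mm above, toes 34 mm below. In the stand: origin 52 mm over the bench, stand top 36 mm, toes 18 mm deep. z up.
- shim_10: Slotted brass shim, loose, upright in an oak stand: 10 mm thick (y), 32 mm wide (x), 96 mm tall, 125 g. Two legs with tapered toes, 14 mm slot between; above, a pull tab 18 mm wide (x), 16 to 62 mm above the origin. Origin: slot centre, on the shaft axis when seated; slot top 6 mm above, toes 34 mm below. In the stand: origin 52 mm over the bench, stand top 36 mm, toes 18 mm deep. z up.
- rack: Varnished oak test tube rack with drying pegs, fixed to the bench, 70 x 200 x 145 mm.
- tube0: Clear glass test tube, 16 mm across, 150 mm tall, upright in the rack; origin at its foot.
- tube1: A second such tube in the rack.
- tube2: A third such tube in the rack.
- spot_plate: White porcelain spot plate with a crack, 90 x 112 x 12 mm, lying on the bench; origin under its middle.
- lamp_cap: Brass spirit lamp cap, 31 mm across, 42 mm tall, standing on the bench; origin under its middle.
- tin: Tin specimen box with hinged lid, 100 x 150 x 55 mm, shut, fixed; origin under its middle.
Mind the look-alikes: they are no part of the job. What is shaped like the shim_10 but black or turquoise is not meant.

How it is judged (in metres and radians):
On the way, in this order (a step that is already met when the one before it is completed fails the run):
1. the shaft is pulled out and held bearing on the knob-side bearing, with more than 2.5 N for 0.3 s (contact force between shaft and bearing_near above 2.5 N), for 0.3 s.
2. then the shaft is pushed in and held bearing on the far bearing, with more than 2.5 N for 0.3 s (contact force between shaft and bearing_far above 2.5 N), for 0.3 s.
At the end, for the whole second after the job is handed in: The thickest shim that goes in (leaving under 4.6 mm of float) sits on the shaft between near collar and near bearing: slot centre within 4 mm of the axis sideways, 4 mm below to 2.5 above, tilt under 0.2 rad, at rest; the other two upright (0.15 rad), within 10 mm of their starts (((y of bearing_near in the frame of rotator below 0.0566 m and x of shim_4 in the frame of bearing_near between -0.004 and 0.004 m and z of shim_4 in the frame of bearing_near between -0.004 and 0.0025 m and y of shim_4 in the frame of bearing_near between -0.0115 and 0 m and angle between shim_4's own z axis and vertical below 0.2 rad and linear speed of shim_4 below 0.02 m/s and distance of each of shim_7, shim_10 from where it was at the start of the episode below 0.01 m and angle between each of shim_7, shim_10's own z axis and vertical below 0.15 rad) or (y of bearing_near in the frame of rotator below 0.0596 m and x of shim_7 in the frame of bearing_near between -0.004 and 0.004 m and z of shim_7 in the frame of bearing_near between -0.004 and 0.0025 m and y of shim_7 in the frame of bearing_near between -0.0115 and 0 m and angle between shim_7's own z axis and vertical below 0.2 rad and linear speed of shim_7 below 0.02 m/s and distance of each of shim_4, shim_10 from where it was at the start of the episode below 0.01 m and angle between each of shim_4, shim_10's own z axis and vertical below 0.15 rad) or (y of bearing_near in the frame of rotator below 0.0626 m and x of shim_10 in the frame of bearing_near between -0.004 and 0.004 m and z of shim_10 in the frame of bearing_near between -0.004 and 0.0025 m and y of shim_10 in the frame of bearing_near between -0.0115 and 0 m and angle between shim_10's own z axis and vertical below 0.2 rad and linear speed of shim_10 below 0.02 m/s and distance of each of shim_4, shim_7 from where it was at the start of the episode below 0.01 m and angle between each of shim_4, shim_7's own z axis and vertical below 0.15 rad))); the robot touches nothing.
It fails at once if a stop is loaded with more than 15 N (contact force between shaft and bearing_near above 15 N or contact force between shaft and bearing_far above 15 N).
It fails at once if a shim is forced on the bearing or the shaft with more than 20 N (contact force between any of shim_4, shim_7, shim_10 and bearing_near above 20 N or contact force between any of shim_4, shim_7, shim_10 and shaft above 20 N).
It fails at once if a bystander (tube, spot plate, lamp cap) is moved more than 15 mm (distance of any of tube0, tube1, tube2, spot_plate, lamp_cap from where it was at the start of the episode above 0.015 m).
It also fails if it takes over 59 s, if anything falls off the work surface, if the arm or the gripper's body presses on something with over 40 N, if the wrist force passes 120 N, or if a joint passes its speed limit or range.

## Working session

There is one attempt and no reset: what is moved stays moved. The work goes in short steps, Python scripts to look and compute and a shell command to move; the robot and the scene stay as the last step left them, time stands still between calls to the robot, and variables do not carry over. Pictures are saved under pics/ and viewed, at most 10 in all, crops included, and the job is handed in when it is done.

```bash
mkdir -p pics; cat > h.py <<'E'
import numpy as np, cv2
from station import r, vision
def cam(n):
    m=vision.camera_model(n); f=240/np.tan(np.radians(m["vertical_fov"])/2)
    K=np.array([[f,0,m["cx"]],[0,f,m["cy"]],[0,0,1.]]); return K,np.array(m["distortion"],float),np.array(m["extrinsics"])
def world(n,uv,d):
    K,D,E=cam(n); uv=np.array(uv,float).reshape(-1,1,2)
    p=cv2.undistortPoints(uv,K,D).reshape(-1,2); d=np.ravel(d)
    P=np.c_[p*d[:,None],d]; return P@E[:3,:3].T+E[:3,3]
def cloud(n,depth):
    v,u=np.mgrid[0:480,0:640]; return world(n,np.c_[u.ravel(),v.ravel()],depth.ravel()).reshape(480,640,3)
def proj(n,P):
    K,D,E=cam(n); Ei=np.linalg.inv(E); return cv2.projectPoints(np.array(P,float).reshape(-1,3),cv2.Rodrigues(Ei[:3,:3])[0],Ei[:3,3],K,D)[0].reshape(-1,2)
E
python3 - <<'E'
from h import *
ims=[]
for n in ("scene","top"):
    im,d=vision.capture(n); np.savez(f"{n}0.npz",im=im,d=d); cv2.imwrite(f"pics/{n}0.png",im[:,:,::-1])
    C=cloud(n,d); print(n,vision.camera_model(n)["extrinsics"])
    for t in ("rotator","knob","bearing_near","bearing_far","shim_4","shim_7","shim_10","lamp_cap","spot_plate","rack","tin","tube0"):
        for o in vision.cut_out(n,t)[:5]:
            R=o["region"]&(d>0); 
            if R.sum()<5: continue
            p=C[R]; print(t,round(o["conf"],2),np.round(o["uv"]),R.sum(),np.round(np.percentile(p,[5,50,95],axis=0),3).tolist(), im[R].mean(0).round())
s=r.sense();print(s["time_s"],s["tcp_pos"],s["ee_rot"])
E
```

```text
scene [[ 0.77931011  0.47374789 -0.4101691   1.02358135]
 [ 0.62657761 -0.57999158  0.52058646 -0.5695438 ]
 [ 0.00873211 -0.66270107 -0.74883312  0.9200903 ]
 [ 0.          0.          0.          1.        ]]
rotator 0.62 [256. 296.] 4679 [[0.514, -0.268, 0.007], [0.551, -0.167, 0.026], [0.582, -0.042, 0.109]] [75. 95. 76.]
knob 0.61 [255. 279.] 1985 [[0.51, -0.271, 0.054], [0.544, -0.165, 0.089], [0.576, -0.022, 0.121]] [110. 104.  92.]
bearing_near 0.87 [282. 266.] 440 [[0.529, -0.102, 0.018], [0.544, -0.084, 0.057], [0.56, -0.071, 0.097]] [52. 72. 52.]
bearing_far 0.62 [235. 314.] 403 [[0.536, -0.24, 0.021], [0.552, -0.234, 0.066], [0.567, -0.224, 0.097]] [55. 75. 55.]
shim_4 0.73 [311. 210.] 342 [[0.467, 0.066, 0.006], [0.481, 0.075, 0.05], [0.493, 0.088, 0.096]] [37. 26. 17.]
shim_4 0.62 [361. 166.] 257 [[0.447, 0.244, 0.003], [0.503, 0.247, 0.067], [0.517, 0.304, 0.112]] [94. 71. 29.]
shim_4 0.56 [380. 152.] 273 [[0.483, 0.314, 0.033], [0.5, 0.317, 0.069], [0.514, 0.334, 0.113]] [112.  86.  32.]
shim_4 0.54 [371. 209.] 291 [[0.577, 0.149, 0.007], [0.59, 0.156, 0.051], [0.602,
[... 5360 characters left out ...]
.056], [0.744, 0.351, 0.059]] [129. 122. 122.]
tube0 0.72 [476. 158.] 258 [[0.711, -0.311, 0.086], [0.716, -0.303, 0.141], [0.725, -0.299, 0.166]] [115. 102.  84.]
tube0 0.61 [504. 151.] 293 [[0.717, -0.361, 0.085], [0.721, -0.351, 0.137], [0.73, -0.347, 0.166]] [108.  96.  80.]
tube0 0.55 [450. 158.] 286 [[0.707, -0.27, 0.082], [0.711, -0.256, 0.139], [0.724, -0.252, 0.166]] [118. 103.  85.]
tube0 0.33 [126. 286.] 281 [[0.486, 0.316, 0.035], [0.5, 0.318, 0.073], [0.514, 0.325, 0.115]] [111.  85.  45.]
1.3 [0.26945354 0.56391898 0.40475526] [[ 9.02274795e-01 -4.31161447e-01  2.19497425e-05]
 [-4.31161447e-01 -9.02274795e-01  2.22783686e-05]
 [ 1.01991258e-05 -2.95650932e-05 -1.00000000e+00]]
```

```bash
python3 - <<'E'
from h import *
S=np.load("scene0.npz");T=np.load("top0.npz")
a=cv2.resize(S["im"][120:340,200:420],None,fx=2.7,fy=2.7,interpolation=cv2.INTER_CUBIC)
cv2.imwrite("pics/a.png",a[:,:,::-1])
for n,Z in (("scene",S),("top",T)):
    C=cloud(n,Z["d"]);P=C.reshape(-1,3);P=P[Z["d"].ravel()>0]
    for y0 in (.174,.247,.318):
        q=P[(abs(P[:,0]-.5)<.03)&(abs(P[:,1]-y0)<.02)&(P[:,2]>.075)]
        t=q[q[:,2]>.111]
        print(n,y0,len(q),len(t),"all",np.percentile(q,[2,50,98],axis=0).round(4).tolist(),"top",np.percentile(t,[0,50,100],axis=0).round(4).tolist() if len(t) else 0)
    # shaft profile: max z by y
    q=P[(abs(P[:,0]-.54)<.06)&(P[:,1]>-.3)&(P[:,1]<.02)&(P[:,2]>.03)]
    for y in np.arange(-.28,.01,.004):
        b=q[abs(q[:,1]-y)<.002]
        if len(b)>3: k=b[b[:,2]>b[:,2].max()-.004]; print(round(y,3),len(b),"zmax",b[:,2].max().round(4),"x at top",k[:,0].mean().round(4),"x",b[:,0].min().round(3),b[:,0].max().round(3))
E
```

```text
scene 0.174 141 36 all [[0.4873, 0.1686, 0.0762], [0.4996, 0.1733, 0.0997], [0.5071, 0.1834, 0.1168]] top [[0.4866, 0.1675, 0.111], [0.4984, 0.1757, 0.1139], [0.5071, 0.1842, 0.1173]]
scene 0.247 105 20 all [[0.4935, 0.2434, 0.0758], [0.5037, 0.2464, 0.0962], [0.5123, 0.2501, 0.1153]] top [[0.4943, 0.2436, 0.1112], [0.5043, 0.2467, 0.1133], [0.5136, 0.2495, 0.1161]]
scene 0.318 114 23 all [[0.4893, 0.313, 0.0763], [0.4997, 0.317, 0.0972], [0.5084, 0.3231, 0.1163]] top [[0.4904, 0.3127, 0.1115], [0.5003, 0.3173, 0.1138], [0.5095, 0.3235, 0.118]]
-0.276 15 zmax 0.0859 x at top 0.5447 x 0.54 0.551
-0.272 185 zmax 0.1085 x at top 0.5426 x 0.519 0.57
-0.268 56 zmax 0.1075 x at top 0.5482 x 0.532 0.57
-0.264 53 zmax 0.1076 x at top 0.5439 x 0.522 0.566
-0.26 78 zmax 0.1096 x at top 0.5456 x 0.521 0.571
-0.256 18 zmax 0.106 x at top 0.5477 x 0.539 0.57
-0.248 10 zmax 0.0869 x at top 0.5439 x 0.54 0.548
-0.244 11 zmax 0.0886 x at top 0.5439 x 0.54 0.549
-0.24 67 zmax 0.0988 x at top 0.5444 x 0.528 0.558
-0.236 93 zmax 0.0976 x at top 0.5446 x 0.53 0.559
-0.232 62 zmax 0.1025 x at top 0.5432 
[... 5857 characters left out ...]
86 x at top 0.5367 x 0.531 0.542
-0.056 14 zmax 0.0873 x at top 0.536 x 0.531 0.542
-0.052 18 zmax 0.089 x at top 0.5372 x 0.531 0.542
-0.048 17 zmax 0.0886 x at top 0.5358 x 0.531 0.542
-0.044 19 zmax 0.1001 x at top 0.5294 x 0.519 0.54
-0.04 41 zmax 0.1 x at top 0.5367 x 0.518 0.555
-0.036 42 zmax 0.0973 x at top 0.5362 x 0.521 0.551
-0.032 48 zmax 0.0974 x at top 0.5354 x 0.521 0.551
-0.028 34 zmax 0.0996 x at top 0.5366 x 0.521 0.549
-0.024 34 zmax 0.0968 x at top 0.5351 x 0.521 0.549
-0.02 51 zmax 0.0969 x at top 0.5343 x 0.519 0.549
-0.016 36 zmax 0.0988 x at top 0.5348 x 0.519 0.549
-0.012 38 zmax 0.1004 x at top 0.5321 x 0.516 0.549
-0.008 23 zmax 0.1003 x at top 0.5332 x 0.517 0.553
```

View pics/a.png

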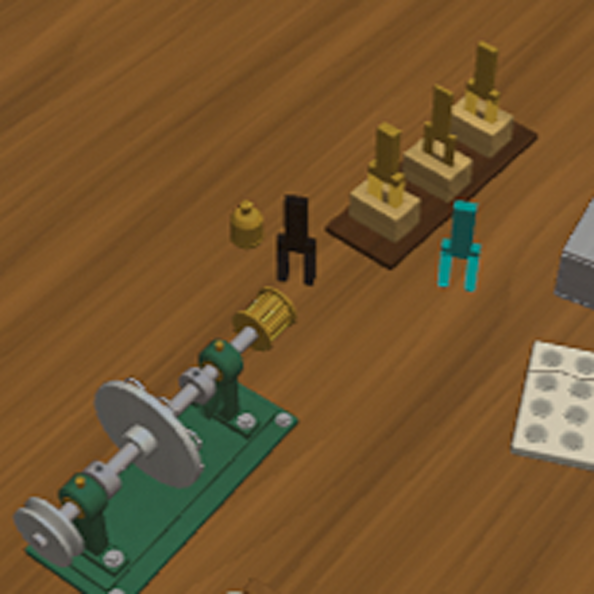

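View pics/top0.png

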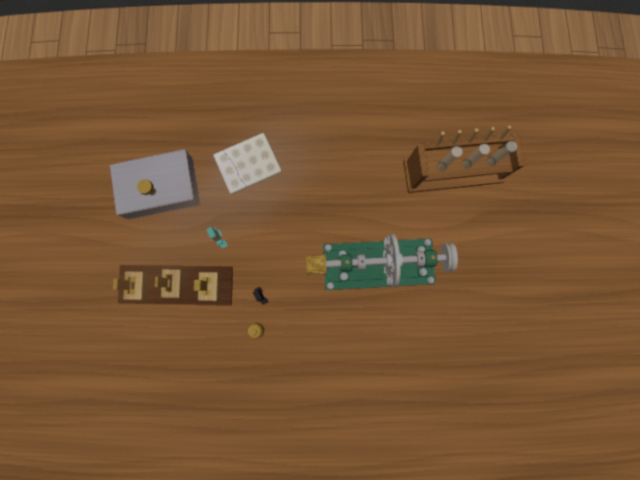

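Candidates for the shim, in scene pixels: brass (344,175), (363,162) and (380,147) on the plinth. Look-alikes: black (309,207) and turquoise (370,210), both rejected. Depth gives about 10 mm thickness at y=0.178, 4 mm at 0.2475 and 7 mm at 0.3205. The knob is at scene (298,238), with its centre at about (0.5355, -0.026, 0.08). The shaft is yawed about 2.6°.

```bash
cat >> h.py <<'E'
def delta(tgt,yaw_y):
    "tool shift mm and turn deg to reach TCP tgt with tool y at world yaw (deg), pointing down"
    s=r.sense(); R=np.array(s["ee_rot"]); c,k=np.cos(np.radians(yaw_y)),np.sin(np.radians(yaw_y))
    y=np.array([c,k,0]); z=np.array([0,0,-1.]); G=np.c_[np.cross(y,z),y,z]
    t=np.degrees(cv2.Rodrigues(R.T@G)[0].ravel())
    print("shift",np.round(R.T@(np.array(tgt)-s["tcp_pos"])*1000,2),"turn",t.round(2),"t",s["time_s"],"F",np.round(s["wrist_force"],2),"w",s["gripper_width"])
E
python3 -c "
from h import *
delta([.5355,-.026,.345],-177.4)"
```

```text
shift [494.4  417.56  59.75] turn [-0.    0.   61.86] t 1.3 F [ 0.16  0.26 -0.54] w 0.9995077538511127
```

```bash
python3 -m creep '[[1,494.4,417.6,59.8,0,0,61.9],[1,494.4,417.6,59.8,0,0,61.9],[1,494.4,417.6,59.8,0,0,61.9],[1,494.4,417.6,59.8,0,0,61.9],[1,494.4,417.6,59.8,0,0,61.9],[1,494.4,417.6,59.8,0,0,61.9],[1,494.4,417.6,59.8,0,0,61.9],[1,494.4,417.6,59.8,0,0,61.9]]'; python3 -c "
from h import *
delta([.5355,-.026,.345],-177.4)"
```

```text
time_s: 1.97
tcp_pos: [0.4062, 0.2594, 0.3743]
ee_rot: [[0.119, -0.993, 0.001], [-0.993, -0.119, 0.001], [-0.001, -0.001, -1.0]]
wrist_force: [0.9, 0.6, -0.3]
gripper_width: 0.995
gripper_force: 0.0
shift [298.78 -94.36  29.24] turn [-0.04  0.03  4.25] t 1.9667 F [ 0.92  0.62 -0.29] w 0.9951706794418465
```

```bash
python3 -m creep '[[1,299,-94.4,29.2,0,0,4.3],[1,299,-94.4,29.2,0,0,4.3],[1,299,-94.4,29.2,0,0,4.3],[1,299,-94.4,29.2,0,0,4.3],[1,299,-94.4,29.2,0,0,4.3],[1,299,-94.4,29.2,0,0,4.3],[1,299,-94.4,29.2,0,0,4.3],[1,299,-94.4,29.2,0,0,4.3]]' >/dev/null; python3 -m creep '[[1,0,0,0,0,0,0],[1,0,0,0,0,0,0]]'; python3 -c "
from h import *
delta([.5355,-.026,.246],-177.4)"
```

```text
time_s: 2.8
tcp_pos: [0.5371, -0.0248, 0.3444]
ee_rot: [[0.047, -0.999, -0.001], [-0.999, -0.047, -0.0], [0.0, 0.001, -1.0]]
wrist_force: [-0.6, -0.5, 0.4]
gripper_width: 0.997
gripper_force: 0.0
shift [ 1.07  1.56 98.43] turn [ 0.05 -0.    0.09] t 2.8 F [-0.58 -0.48  0.44] w 0.9972671664111725
```

Descend on the knob (open 87 mm, waist 30) in stages, then close.

```bash
python3 -m creep '[[1,1,1.6,35,0,0,0],[1,1,1.6,65,0,0,0],[1,1,1.6,90,0,0,0],[1,1,1.6,98,0,0,0],[1,1,1.6,98,0,0,0],[1,1,1.6,98,0,0,0]]'; python3 - <<'E'
from h import *
delta([.5355,-.026,.246],-177.4)
o=[]
for n in ("scene","top"):
    im,d=vision.capture(n); u=proj(n,[.5355,-.03,.08])[0].astype(int)
    o.append(cv2.resize(im[u[1]-45:u[1]+45,u[0]-60:u[0]+60],None,fx=3.3,fy=3.3,interpolation=cv2.INTER_CUBIC))
cv2.imwrite("pics/b.png",np.hstack(o)[:,:,::-1])
E
```

```text
time_s: 3.3
tcp_pos: [0.5358, -0.0238, 0.2478]
ee_rot: [[0.052, -0.999, 0.001], [-0.999, -0.052, -0.0], [0.0, -0.001, -1.0]]
wrist_force: [0.9, -0.6, -0.6]
gripper_width: 0.999
gripper_force: 0.0
shift [2.18 0.38 1.8 ] turn [-0.07 -0.02  0.37] t 3.3 F [ 0.9  -0.64 -0.57] w 0.998537471587631
```

View pics/b.png

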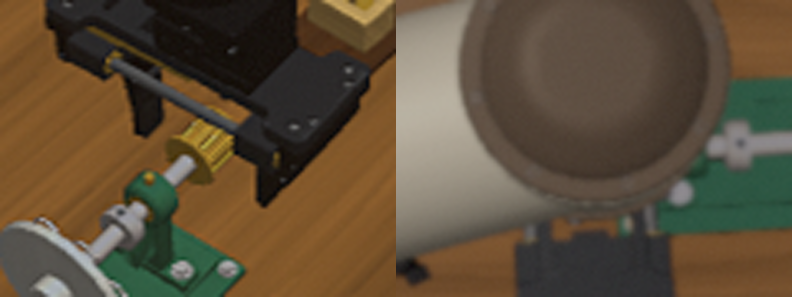

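The picture shows the fingers on either side of the knob (left panel, about (205,145)), with the waist between the pads. Close.

```bash
python3 -m creep '[[1,1.5,0,1,0,0,0.3],[0,1.5,0,1,0,0,0.3],[-1,1.5,0,1,0,0,0.3],[-1,1.5,0,1,0,0,0.3],[-1,1.5,0,1,0,0,0.3],[-1,1.5,0,1,0,0,0.3],[-1,1.5,0,1,0,0,0.3],[-1,1.5,0,1,0,0,0.3]]'; python3 -m creep '[[-1,0,0,0,0,0,0],[-1,0,0,0,0,0,0]]';python3 -c "
from h import *
delta([.5355,-.026,.246],-177.4)"
```

```text
time_s: 4.07
tcp_pos: [0.5354, -0.0262, 0.2459]
ee_rot: [[0.045, -0.999, -0.0], [-0.999, -0.045, -0.0], [0.0, 0.0, -1.0]]
wrist_force: [-0.1, 0.5, -0.4]
gripper_width: 0.555
gripper_force: 0.0
time_s: 4.23
tcp_pos: [0.5354, -0.0261, 0.2458]
ee_rot: [[0.045, -0.999, -0.0], [-0.999, -0.045, -0.0], [0.0, 0.0, -1.0]]
wrist_force: [0.2, -0.4, -0.3]
gripper_width: 0.404
gripper_force: 0.0
shift [-0.14 -0.14 -0.17] turn [ 0.01 -0.   -0.04] t 4.2333 F [ 0.17 -0.39 -0.3 ] w 0.4036172969321166
```

```bash
python3 -m creep '[[-1,0,0,0,0,0,0],[-1,0,0,0,0,0,0],[-1,0,0,0,0,0,0],[-1,0,0,0,0,0,0],[-1,0,0,0,0,0,0]]';  python3 -m creep '[[-1,-0.5,0,0,0,0,0],[-1,-0.5,0,0,0,0,0]]'; python3 -m creep '[[-1,-0.5,0,0,0,0,0],[-1,-0.5,0,0,0,0,0]]'
```

```text
time_s: 4.65
tcp_pos: [0.5349, -0.0262, 0.2458]
ee_rot: [[0.044, -0.999, -0.002], [-0.999, -0.044, -0.0], [0.0, 0.002, -1.0]]
wrist_force: [-3.9, 0.9, 1.8]
gripper_width: 0.338
gripper_force: 30.0
time_s: 4.82
tcp_pos: [0.5349, -0.026, 0.2457]
ee_rot: [[0.045, -0.999, -0.002], [-0.999, -0.045, -0.001], [0.001, 0.002, -1.0]]
wrist_force: [-3.8, -2.7, 2.1]
gripper_width: 0.341
gripper_force: 30.0
time_s: 4.98
tcp_pos: [0.5349, -0.0257, 0.2457]
ee_rot: [[0.045, -0.999, -0.002], [-0.999, -0.045, -0.001], [0.001, 0.002, -1.0]]
wrist_force: [-3.1, -3.9, 2.7]
gripper_width: 0.336
gripper_force: 30.0
```

```bash
python3 -m creep '[[-1,-0.5,0.3,0,0,0,0],[-1,-1,0.3,0,0,0,0],[-1,-1,0.3,0,0,0,0]]'|egrep 'time|tcp|wrist'; python3 -m creep '[[-1,-0.5,0,0,0,0,0],[-1,-0.5,0,0,0,0,0]]'|egrep 'tcp|wrist'; python3 -m creep '[[-1,-0.5,0,0,0,0,0],[-1,-0.5,0,0,0,0,0]]'|egrep 'tcp|wrist'
```

```text
time_s: 5.23
tcp_pos: [0.5347, -0.0245, 0.2457]
wrist_force: [-3.3, -4.3, 2.1]
tcp_pos: [0.5347, -0.024, 0.2457]
wrist_force: [-3.6, -4.3, 1.2]
tcp_pos: [0.5347, -0.0235, 0.2457]
wrist_force: [-3.8, -3.7, 1.5]
```

```bash
python3 -m creep '[[-1,-0.5,0,0,0,0,0],[-1,-0.5,0,0,0,0,0]]'|egrep 'tcp|wrist'; python3 -m creep '[[-1,-0.5,0,0,0,0,0],[-1,-0.5,0,0,0,0,0]]'|egrep 'tcp|wrist';python3 -m creep '[[-1,-0.5,0,0,0,0,0],[-1,-0.5,0,0,0,0,0]]'|egrep 'tcp|wrist'
```

```text
tcp_pos: [0.5346, -0.0229, 0.2458]
wrist_force: [-2.7, -3.4, 1.6]
tcp_pos: [0.5346, -0.0224, 0.2457]
wrist_force: [-3.4, -3.5, 2.0]
tcp_pos: [0.5346, -0.0219, 0.2457]
wrist_force: [-2.8, -3.8, 1.8]
```

```bash
python3 -m creep '[[-1,-0.5,0,0,0,0,0],[-1,-0.5,0,0,0,0,0]]'|egrep 'tcp|wrist'; python3 -m creep '[[-1,-0.5,0,0,0,0,0],[-1,-0.5,0,0,0,0,0]]'|egrep 'tcp|wrist'
```

```text
tcp_pos: [0.5346, -0.0214, 0.2457]
wrist_force: [-3.1, -3.8, 2.1]
tcp_pos: [0.5345, -0.0209, 0.2457]
wrist_force: [-2.1, -3.3, 2.4]
```

```bash
for i in 1 2 3; do python3 -m creep '[[-1,-0.5,0,0,0,0,0],[-1,-0.5,0,0,0,0,0]]'|egrep 'tcp|wrist'; done
```

```text
tcp_pos: [0.5345, -0.0204, 0.2457]
wrist_force: [-3.4, -3.8, 2.2]
tcp_pos: [0.5345, -0.0199, 0.2457]
wrist_force: [-2.5, -3.9, 1.0]
tcp_pos: [0.5345, -0.0194, 0.2457]
wrist_force: [-3.7, -3.5, 1.7]
```

```bash
for i in 1 2; do python3 -m creep '[[-1,-0.5,0,0,0,0,0],[-1,-0.5,0,0,0,0,0]]'|egrep 'tcp|wrist'; done
```

```text
tcp_pos: [0.5345, -0.0189, 0.2458]
wrist_force: [-2.6, -3.0, 1.8]
tcp_pos: [0.5344, -0.0184, 0.2457]
wrist_force: [-3.7, -4.4, 2.3]
```

```bash
for i in 1 2 3; do python3 -m creep '[[-1,-0.5,0,0,0,0,0],[-1,-0.5,0,0,0,0,0]]'|egrep 'tcp|wrist'; done
```

```text
tcp_pos: [0.5344, -0.0179, 0.2457]
wrist_force: [-2.6, -3.8, 2.2]
tcp_pos: [0.5344, -0.0174, 0.2457]
wrist_force: [-3.2, -4.5, 1.8]
tcp_pos: [0.5344, -0.0169, 0.2457]
wrist_force: [-3.0, -3.9, 1.6]
```

```bash
for i in 1 2; do python3 -m creep '[[-1,-0.5,0,0,0,0,0],[-1,-0.5,0,0,0,0,0]]'|egrep 'tcp|wrist'; done
```

```text
tcp_pos: [0.5344, -0.0164, 0.2457]
wrist_force: [-3.4, -3.9, 1.5]
tcp_pos: [0.5343, -0.0159, 0.2457]
wrist_force: [-3.7, -4.0, 2.1]
```

```bash
for i in 1 2 3; do python3 -m creep '[[-1,-0.5,0,0,0,0,0],[-1,-0.5,0,0,0,0,0]]'|egrep 'tcp|wrist'; done
```

```text
tcp_pos: [0.5343, -0.0156, 0.2457]
wrist_force: [-2.4, -4.2, 1.5]
tcp_pos: [0.5343, -0.0154, 0.2457]
wrist_force: [-2.1, -6.7, 1.0]
tcp_pos: [0.5344, -0.0153, 0.2457]
wrist_force: [-1.5, -8.9, 0.8]
```

```bash
python3 - <<'E'
from h import *
im,d=vision.capture("scene"); cv2.imwrite("pics/c.png",cv2.resize(im[200:340,200:340],None,fx=4,fy=4,interpolation=cv2.INTER_CUBIC)[:,:,::-1])
s=r.sense();print(s["time_s"],s["tcp_pos"],s["wrist_force"])
E
```

```text
8.6167 [ 0.53435432 -0.01528531  0.24573351] [-2.6203392  -8.83894139  0.82865543]
```

View pics/c.png

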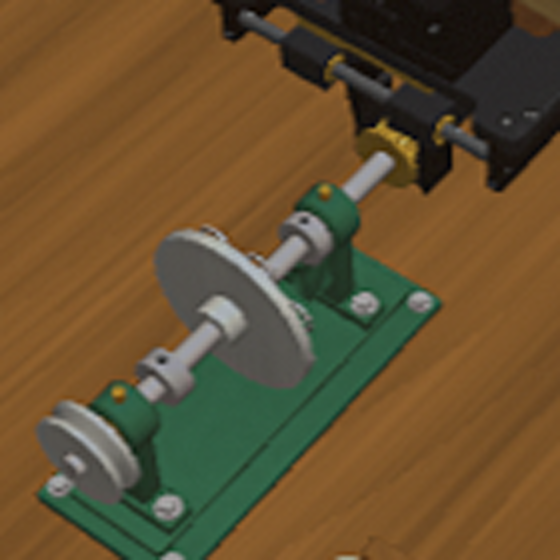

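The picture shows the near collar (310,235) bearing on the knob-side bearing, with about 5 N over drag. Hold, then push in.

```bash
python3 -m creep '[[-1,-0.1,0,0,0,0,0],[-1,-0.1,0,0,0,0,0],[-1,-0.1,0,0,0,0,0],[-1,-0.1,0,0,0,0,0],[-1,-0.1,0,0,0,0,0],[-1,-0.1,0,0,0,0,0],[-1,-0.1,0,0,0,0,0],[-1,-0.1,0,0,0,0,0]]'|egrep 'tcp|wrist'; python3 -m creep '[[-1,2,0,0,0,0,0],[-1,4,0,0,0,0,0],[-1,6,0,0,0,0,0],[-1,8,0,0,0,0,0],[-1,9.5,0,0,0,0,0],[-1,9.5,0,0,0,0,0]]' |egrep 'time|tcp|wrist'; for i in 1 2 3; do python3 -m creep '[[-1,0.5,0,0,0,0,0],[-1,0.5,0,0,0,0,0]]'|egrep 'tcp|wrist'; done
```

```text
tcp_pos: [0.5343, -0.0153, 0.2457]
wrist_force: [-2.0, -9.0, 1.0]
time_s: 9.78
tcp_pos: [0.5346, -0.0228, 0.2457]
wrist_force: [-4.4, 2.7, 2.9]
tcp_pos: [0.5346, -0.0231, 0.2457]
wrist_force: [-4.4, 3.2, 1.3]
tcp_pos: [0.5346, -0.0235, 0.2457]
wrist_force: [-5.7, 3.8, 3.0]
tcp_pos: [0.5346, -0.024, 0.2457]
wrist_force: [-5.2, 3.5, 2.1]
```

```bash
 for i in 1 2 3; do python3 -m creep '[[-1,0.5,0,0,0,0,0],[-1,0.5,0,0,0,0,0]]'|egrep 'tcp|wrist'; done
```

```text
tcp_pos: [0.5347, -0.0245, 0.2457]
wrist_force: [-5.0, 3.3, 3.1]
tcp_pos: [0.5347, -0.025, 0.2458]
wrist_force: [-5.2, 3.9, 2.9]
tcp_pos: [0.5347, -0.0255, 0.2457]
wrist_force: [-5.7, 2.8, 2.0]
```

```bash
 for i in 1 2 3; do python3 -m creep '[[-1,0.5,0,0,0,0,0],[-1,0.5,0,0,0,0,0]]'|egrep 'tcp|wrist'; done
```

```text
tcp_pos: [0.5347, -0.026, 0.2458]
wrist_force: [-3.8, 4.3, 2.4]
tcp_pos: [0.5347, -0.0265, 0.2457]
wrist_force: [-4.8, 2.8, 2.7]
tcp_pos: [0.5348, -0.027, 0.2457]
wrist_force: [-4.8, 2.5, 3.2]
```

```bash
 for i in 1 2; do python3 -m creep '[[-1,0.5,0,0,0,0,0],[-1,0.5,0,0,0,0,0]]'|egrep 'tcp|wrist'; done
```

```text
tcp_pos: [0.5348, -0.0275, 0.2458]
wrist_force: [-4.9, 3.4, 2.7]
tcp_pos: [0.5348, -0.028, 0.2457]
wrist_force: [-5.0, 3.4, 4.1]
```

```bash
 for i in 1 2 3; do python3 -m creep '[[-1,0.5,0,0,0,0,0],[-1,0.5,0,0,0,0,0]]'|egrep 'tcp|wrist'; done
```

```text
tcp_pos: [0.5348, -0.0285, 0.2457]
wrist_force: [-5.3, 2.9, 4.2]
tcp_pos: [0.5348, -0.0288, 0.2457]
wrist_force: [-5.6, 4.8, 3.2]
tcp_pos: [0.5348, -0.029, 0.2457]
wrist_force: [-6.0, 6.4, 3.2]
```

```bash
python3 - <<'E'
from h import *
im,d=vision.capture("scene"); cv2.imwrite("pics/d.png",cv2.resize(im[200:340,200:340],None,fx=4,fy=4,interpolation=cv2.INTER_CUBIC)[:,:,::-1])
s=r.sense();print(s["time_s"],s["tcp_pos"],s["wrist_force"])
E
```

```text
12.1667 [ 0.53483542 -0.02894452  0.24573888] [-5.87998737  6.88574326  3.65227439]
```

View pics/d.png

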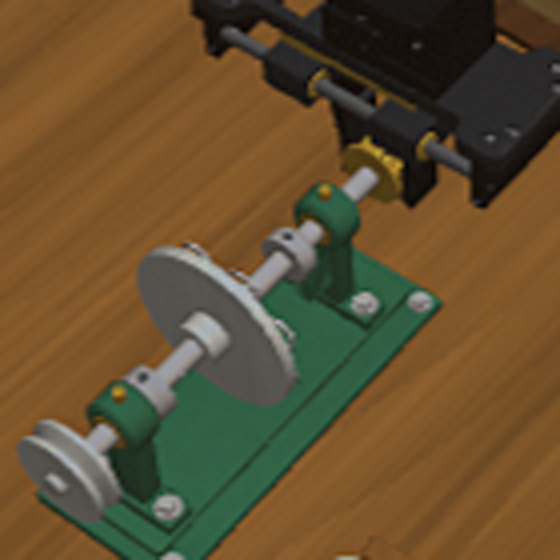

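The picture shows the far collar (150,390) against the far bearing. The float felt is about 13 mm, so shim_10. Add a little force, hold, then ease off and release.

```bash
python3 -m creep '[[-1,0.4,0,0,0,0,0],[-1,0.4,0,0,0,0,0],[-1,0.4,0,0,0,0,0],[-1,0.4,0,0,0,0,0],[-1,0.4,0,0,0,0,0],[-1,0.4,0,0,0,0,0],[-1,0.4,0,0,0,0,0]]'|egrep 'tcp|wrist'
python3 -m creep '[[-1,0,0,0,0,0,0],[0.1,-0.4,0,0,0,0,0],[1,-0.4,0,0,0,0,0],[1,-0.4,0,0,0,0,0],[1,-0.4,0,0,0,0,0],[1,-0.4,0,0,0,0,0]]'
```

```text
tcp_pos: [0.5348, -0.029, 0.2457]
wrist_force: [-6.2, 9.0, 4.4]
time_s: 13.25
tcp_pos: [0.5358, -0.0305, 0.246]
ee_rot: [[0.045, -0.999, 0.002], [-0.999, -0.045, 0.0], [-0.0, -0.002, -1.0]]
wrist_force: [0.0, -0.8, -0.1]
gripper_width: 0.63
gripper_force: 0.0
```

```bash
python3 -m creep '[[1,0,0,0,0,0,0],[1,0,0,-30,0,0,0],[1,0,0,-70,0,0,0],[1,0,0,-110,0,0,0],[1,-40,0,-110,0,0,0],[1,-80,0,-110,0,0,0],[1,-100,10,-110,0,0,0],[1,-100,10,-110,0,0,0]]'|egrep 'time|tcp'
python3 - <<'E'
from h import *
from scipy.optimize import least_squares
for n in ("scene","top"):
    Z=np.load(f"{n}0.npz"); C=cloud(n,Z["d"]).reshape(-1,3)
    q=C[(abs(C[:,0]-.5)<.012)&(abs(C[:,1]-.178)<.009)&(C[:,2]>.072)&(C[:,2]<.108)]
    # front/near face plane (faces away: +-y)
    for lo,hi in ((.168,.1765),(.1795,.188)):
        f=q[(q[:,1]>lo)&(q[:,1]<hi)]
        if len(f)>15:
            c=np.polyfit(f[:,0]-.4985,f[:,1],1); print(n,"face y",c[1].round(4),"yaw",np.degrees(c[0]).round(1),len(f))
    t=C[(abs(C[:,0]-.5)<.014)&(abs(C[:,1]-.178)<.012)&(C[:,2]>.1125)]
    b=cv2.minAreaRect((t[:,:2]*1000).astype(np.float32)); print(n,"top",b)
    d=vision.capture(n)[1]; C=cloud(n,d).reshape(-1,3)
    # end faces: near collar (z .07-.1) and boss along shaft coordinate
    u=np.array([-.045,.999]); o=np.array([.5375,-.09]); s=(C[:,:2]-o)@u; w=(C[:,:2]-o)@[.999,.045]
    m=(abs(w)<.015)&(C[:,2]>.0895)&(abs(s)<.045)&(C[:,2]<.1)
    h,e=np.histogram(s[m],bins=np.arange(-.045,.045,.0015)); print(n,[(round(a*1000,1),int(k)) for a,k in zip(e,h)])
    for a,bb in ((-.02,-.006),(-.04,.03)):
        m=(abs(s-(a+bb)/2)<(bb-a)/2)&(abs(w)<.02)&(C[:,2]>.083)&(C[:,2]<.091)
        print("w mid",w[m].min().round(4),w[m].max().round(4))
E
```

```text
time_s: 13.92
tcp_pos: [0.5198, 0.0715, 0.3562]
scene face y 0.1726 yaw 1.7 79
scene top ((496.4712829589844, 176.03944396972656), (13.321978569030762, 21.286867141723633), 70.90249633789062)
scene [(np.float64(-45.0), 0), (np.float64(-43.5), 0), (np.float64(-42.0), 0), (np.float64(-40.5), 0), (np.float64(-39.0), 0), (np.float64(-37.5), 0), (np.float64(-36.0), 0), (np.float64(-34.5), 0), (np.float64(-33.0), 0), (np.float64(-31.5), 0), (np.float64(-30.0), 0), (np.float64(-28.5), 0), (np.float64(-27.0), 0), (np.float64(-25.5), 4), (np.float64(-24.0), 7), (np.float64(-22.5), 9), (np.float64(-21.0), 4), (np.float64(-19.5), 6), (np.float64(-18.0), 9), (np.float64(-16.5), 6), (np.float64(-15.0), 1), (np.float64(-13.5), 2), (np.float64(-12.0), 1), (np.float64(-10.5), 0), (np.float64(-9.0), 0), (np.float64(-7.5), 0), (np.float64(-6.0), 0), (np.float64(-4.5), 0), (np.float64(-3.0), 0), (np.float64(-1.5), 1), (np.float64(0.0), 10), (np.float64(1.5), 11), (np.float64(3.0), 7), (np.float64(4.5), 6), (np.float64(6.0), 8), (np.float64(7.5), 11), (np.float64(9.0), 5), (np.float64(10.5), 7), (np.flo
[... 1390 characters left out ...]
64(0.0), 2), (np.float64(1.5), 9), (np.float64(3.0), 14), (np.float64(4.5), 13), (np.float64(6.0), 11), (np.float64(7.5), 7), (np.float64(9.0), 10), (np.float64(10.5), 9), (np.float64(12.0), 11), (np.float64(13.5), 14), (np.float64(15.0), 13), (np.float64(16.5), 10), (np.float64(18.0), 11), (np.float64(19.5), 13), (np.float64(21.0), 5), (np.float64(22.5), 0), (np.float64(24.0), 0), (np.float64(25.5), 0), (np.float64(27.0), 0), (np.float64(28.5), 0), (np.float64(30.0), 0), (np.float64(31.5), 0), (np.float64(33.0), 0), (np.float64(34.5), 0), (np.float64(36.0), 0), (np.float64(37.5), 0), (np.float64(39.0), 0), (np.float64(40.5), 0), (np.float64(42.0), 0)]
w mid -0.013 0.014
w mid -0.0149 0.0159
```

Choose shim_10 at (0.498, 0.178). Relative to the gap centre, both cameras agree on a shift of -274.3 mm in y. The axis at the gap, by feel, is at x≈0.5378.

```bash
python3 -c "
from h import *
delta([.498,.1782,.300],180)"
```

```text
shift [-109.65   17.57   56.03] turn [-0.03  0.01  2.66] t 14.0167 F [-0.25 -0.76  0.89] w 0.9978701212017284
```

```bash
python3 -m creep '[[1,-40,6,0,0,0,1],[1,-80,12,0,0,0,2],[1,-109.6,17.6,0,0,0,2.6],[1,-109.6,17.6,0,0,0,2.6],[1,-109.6,17.6,20,0,0,2.6],[1,-109.6,17.6,40,0,0,2.6],[1,-109.6,17.6,56,0,0,2.6],[1,-109.6,17.6,56,0,0,2.6]]' >/dev/null; python3 -m creep '[[1,0,0,0,0,0,0],[1,0,0,0,0,0,0],[1,0,0,0,0,0,0]]' >/dev/null;  python3 - <<'E'
from h import *
delta([.498,.1782,.264],180)
im,d=vision.capture("scene"); u=proj("scene",[.5,.178,.1])[0].astype(int)
cv2.imwrite("pics/e.png",cv2.resize(im[u[1]-60:u[1]+50,u[0]-70:u[0]+70],None,fx=4.5,fy=4.5,interpolation=cv2.INTER_CUBIC)[:,:,::-1])
E
```

```text
shift [-0.77  1.04 37.12] turn [-0.13  0.07 -0.07] t 14.9333 F [ 0.55 -0.24  0.54] w 1.0020029274939255
```

View pics/e.png

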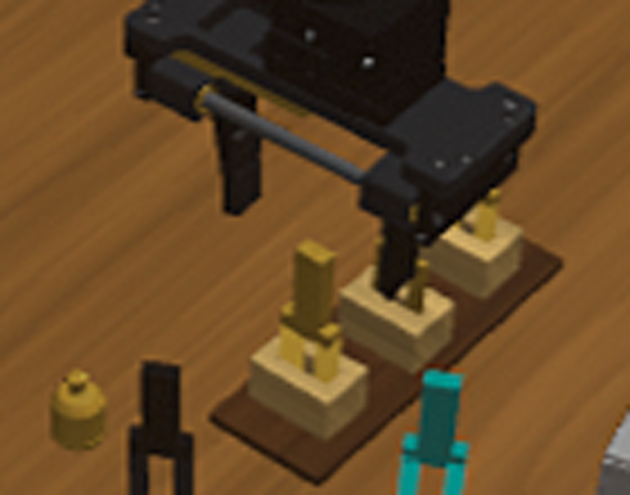

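The picture shows the thick brass shim at (315,290) between the open fingers (238,170) and (395,260), with nothing else in the way. Descend and grip.

```bash
python3 -m creep '[[1,-0.8,1,20,0,0,0],[1,-0.8,1,37,0,0,0],[0.2,-0.8,1,37,0,0,0],[-1,-0.8,1,37,0,0,0],[-1,-0.8,1,37,0,0,0],[-1,-0.8,1,37,0,0,0],[-1,-0.8,1,37,0,0,0],[-1,-0.8,1,37,0,0,0]]' | egrep 'tcp|width'; python3 -m creep '[[-1,0,0,0,0,0,0],[-1,0,0,0,0,0,0],[-1,0,0,0,0,0,0],[-1,0,0,0,0,0,0],[-1,0,0,0,0,0,0],[-1,0,0,0,0,0,0],[-1,0,0,0,0,0,0],[-1,0,0,0,0,0,0]]'
```

```text
tcp_pos: [0.4975, 0.1785, 0.2637]
gripper_width: 0.628
time_s: 16.32
tcp_pos: [0.4975, 0.1785, 0.2629]
ee_rot: [[-0.001, -1.0, 0.001], [-1.0, 0.001, 0.0], [-0.0, -0.001, -1.0]]
wrist_force: [1.0, -0.1, -1.3]
gripper_width: 0.203
gripper_force: 29.9
```

```bash
python3 -m creep '[[-1,0,0,-5,0,0,0],[-1,0,0,-15,0,0,0],[-1,0,0,-30,0,0,0],[-1,0,0,-55,0,0,0],[-1,0,0,-80,0,0,0],[-1,0,0,-105,0,0,0],[-1,0,0,-115,0,0,0],[-1,0,0,-115,0,0,0]]' ; python3 -c "
from h import *
delta([.5378,.1785-.2743,.375],-177.4)"
```

```text
time_s: 16.98
tcp_pos: [0.4974, 0.1785, 0.3811]
ee_rot: [[-0.0, -1.0, 0.005], [-1.0, 0.0, 0.003], [-0.003, -0.005, -1.0]]
wrist_force: [0.7, -0.3, -1.8]
gripper_width: 0.204
gripper_force: 29.8
shift [274.31 -40.5    5.33] turn [-0.28  0.19 -2.62] t 16.9833 F [ 0.74 -0.29 -1.84] w 0.20366160494615818
```

```bash
python3 -m creep '[[-1,25,-4,0,0,0,-0.4],[-1,62,-9,0,0,0,-0.8],[-1,102,-15,0,0,0,-1.4],[-1,142,-21,0,0,0,-2],[-1,182,-27,0,0,0,-2.6],[-1,222,-33,0,0,0,-2.6],[-1,255,-38,0,0,0,-2.6],[-1,274.3,-40.5,0,0,0,-2.6]]' >/dev/null; python3 -m creep '[[-1,0,0,0,0,0,0],[-1,0,0,0,0,0,0],[-1,0,0,0,0,0,0],[-1,0,0,0,0,0,0]]' >/dev/null;  python3 - <<'E'
from h import *
delta([.5378,.1785-.2743,.345],-177.4)
o=[]
for n in ("scene","top"):
    im,d=vision.capture(n); C=cloud(n,d).reshape(-1,3)
    u=np.array([-.045,.999]); oo=np.array([.5375,-.09]); s=(C[:,:2]-oo)@u; w=(C[:,:2]-oo)@[.999,.045]
    m=(abs(w)<.03)&(abs(s)<.03)&(C[:,2]>.118)&(C[:,2]<.188)
    q=np.c_[s,w,C[:,2]][m]
    print(n,m.sum(),np.percentile(q,[1,10,50,90,99],axis=0).round(4).tolist() if m.sum() else "")
    for z in (.125,.14,.155,.17,.18):
        k=q[abs(q[:,2]-z)<.006]
        if len(k): print(z,len(k),"s",np.percentile(k[:,0],[3,25,50,75,97]).round(4),"w",np.percentile(k[:,1],[2,98]).round(4))
    m=(abs(w)<.015)&(C[:,2]>.0895)&(abs(s)<.045)&(C[:,2]<.1); print("rot s",np.sort(s[m]).round(4)[::4])
    p=proj(n,[.54,-.1,.11])[0].astype(int); o.append(cv2.resize(im[p[1]-65:p[1]+35,p[0]-60:p[0]+60],None,fx=3.3,fy=3.3,interpolation=cv2.INTER_CUBIC))
cv2.imwrite("pics/f.png",np.hstack(o)[:,:,::-1])
E
```

```text
shift [ 0.89 -0.43 32.17] turn [0.09 0.02 0.03] t 17.9833 F [-0.28 -0.3  -1.26] w 0.20263232175299084
scene 267 [[-0.0123, -0.0178, 0.1354], [-0.0113, -0.0146, 0.141], [-0.0098, 0.0058, 0.1634], [-0.0033, 0.0142, 0.1828], [-0.0007, 0.0153, 0.1867]]
0.14 50 s [-0.0114 -0.0103 -0.0088 -0.0059 -0.002 ] w [-0.0172  0.0153]
0.155 60 s [-0.0115 -0.0106 -0.0099 -0.0058 -0.0021] w [-0.0166  0.0148]
0.17 60 s [-0.0118 -0.0108 -0.0099 -0.0088 -0.0018] w [-0.0181  0.0147]
0.18 78 s [-0.012  -0.011  -0.0101 -0.0078 -0.0013] w [-0.0168  0.0153]
rot s [-0.025  -0.0241 -0.0232 -0.0229 -0.0218 -0.0208 -0.0204 -0.0191 -0.0178
 -0.0164 -0.0152 -0.0141 -0.007  -0.0001  0.0006  0.0017  0.0021  0.003
  0.0033  0.0036  0.0039  0.0047  0.0055  0.0067  0.0075  0.0083  0.009
  0.0097  0.0108  0.0119  0.013   0.0143  0.0148  0.0166  0.0171  0.0177
  0.0189  0.0437  0.0445  0.0448  0.045 ]
top 0 
rot s []
```

View pics/f.png

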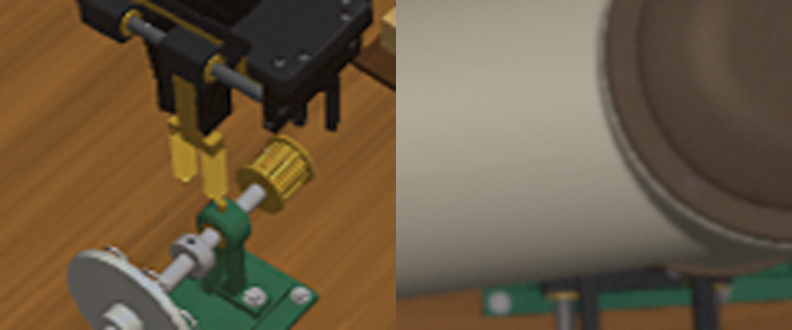

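The picture shows the shim (200,165 in the left panel) hanging upright above the gap between collar and bearing. Scene data puts its centre at s≈-7.2 mm after the correction, against a gap centre of about -7. Lower with force checks.

```bash
python3 -m creep '[[-1,0.9,-0.6,10,0,0,0],[-1,0.9,-0.6,22,0,0,0],[-1,0.9,-0.6,32,0,0,0],[-1,0.9,-0.6,32,0,0,0]]'|egrep 'tcp|wrist'; for i in 1 2 3; do python3 -m creep '[[-1,0,0,2,0,0,0],[-1,0,0,4,0,0,0],[-1,0,0,4,0,0,0]]'|egrep 'tcp|wrist'; done
```

```text
tcp_pos: [0.5374, -0.0964, 0.343]
wrist_force: [-0.5, 0.6, -1.0]
tcp_pos: [0.5384, -0.0967, 0.3419]
wrist_force: [0.2, 0.7, -0.9]
tcp_pos: [0.5382, -0.0968, 0.3377]
wrist_force: [-1.0, -0.3, -2.2]
tcp_pos: [0.5381, -0.0968, 0.3334]
wrist_force: [-0.4, -1.0, -1.0]
```

```bash
for i in 1; do python3 -m creep '[[-1,-0.8,0,0,0,0,0],[-1,-0.8,0,2,0,0,0],[-1,-0.8,0,4,0,0,0],[-1,-0.8,0,4,0,0,0]]'|egrep 'tcp|wrist'; done;  for i in 1 2 3; do python3 -m creep '[[-1,0,0,2,0,0,0],[-1,0,0,4,0,0,0],[-1,0,0,4,0,0,0]]'|egrep 'tcp|wrist'; done
```

```text
tcp_pos: [0.5381, -0.0959, 0.3294]
wrist_force: [-0.2, 0.6, -1.4]
tcp_pos: [0.5382, -0.0959, 0.3254]
wrist_force: [0.4, -0.4, -1.3]
tcp_pos: [0.5381, -0.0959, 0.3214]
wrist_force: [-0.6, 1.8, -0.9]
tcp_pos: [0.5381, -0.0959, 0.3174]
wrist_force: [-0.2, 1.7, -2.5]
```

```bash
python3 -m creep '[[-1,-0.4,0,0,0,0,0],[-1,-0.4,0,2,0,0,0],[-1,-0.4,0,4,0,0,0],[-1,-0.4,0,4,0,0,0]]'|egrep 'tcp|wrist';  for i in 1 2; do python3 -m creep '[[-1,0,0,2,0,0,0],[-1,0,0,4,0,0,0],[-1,0,0,4,0,0,0]]'|egrep 'tcp|wrist'; done
```

```text
tcp_pos: [0.5382, -0.0957, 0.3134]
wrist_force: [-0.1, 0.3, -2.0]
tcp_pos: [0.5382, -0.0956, 0.3094]
wrist_force: [-0.2, 0.4, -2.4]
tcp_pos: [0.5382, -0.0956, 0.3054]
wrist_force: [-0.0, -0.1, -0.5]
```

```bash
for i in 1 2 3; do python3 -m creep '[[-1,0,0,2,0,0,0],[-1,0,0,4,0,0,0],[-1,0,0,4,0,0,0]]'|egrep 'tcp|wrist'; done; python3 -m creep '[[-1,0,0,1,0,0,0],[-1,0,0,1,0,0,0]]'|egrep 'tcp|wrist'
```

```text
tcp_pos: [0.5382, -0.0956, 0.3014]
wrist_force: [0.1, -0.3, -1.7]
tcp_pos: [0.5381, -0.0956, 0.2974]
wrist_force: [0.3, 0.0, -1.8]
tcp_pos: [0.5382, -0.0956, 0.2934]
wrist_force: [-1.0, 1.0, -1.0]
tcp_pos: [0.5382, -0.0956, 0.2927]
wrist_force: [-1.4, 1.3, -1.1]
```

```bash
for i in 1 2 3 4 5; do python3 -m creep '[[-1,0,0,0.5,0,0,0],[-1,0,0,0.5,0,0,0]]'|egrep 'time|tcp|wrist'; done
```

```text
time_s: 22.17
tcp_pos: [0.5382, -0.0956, 0.2923]
wrist_force: [-0.9, 0.8, -1.4]
time_s: 22.33
tcp_pos: [0.5382, -0.0956, 0.2919]
wrist_force: [-0.9, 0.0, -0.7]
time_s: 22.5
tcp_pos: [0.5382, -0.0956, 0.2913]
wrist_force: [-1.3, 0.5, 0.6]
time_s: 22.67
tcp_pos: [0.5382, -0.0956, 0.2908]
wrist_force: [-1.6, -0.2, -0.0]
time_s: 22.83
tcp_pos: [0.5382, -0.0956, 0.2906]
wrist_force: [-2.3, 0.4, 1.1]
```

The shim touches down at 0.291 as predicted, so it is seated on the shaft. Release gently, back off and look.

```bash
python3 -m creep '[[-0.5,0,0,0,0,0,0],[0,0,0,0,0,0,0],[0.3,0,0,0,0,0,0],[0.3,0,0,0,0,0,0],[0.3,0,0,0,0,0,0],[0.3,0,0,0,0,0,0]]'|egrep 'tcp|wrist|width';python3 -m creep '[[0.3,0,0,0,0,0,0],[0.3,0,0,-20,0,0,0],[0.3,0,0,-45,0,0,0],[0.3,0,0,-80,0,0,0],[0.3,-40,0,-100,0,0,0],[0.3,-80,0,-100,0,0,0],[0.3,-120,0,-100,0,0,0],[0.3,-160,0,-100,0,0,0]]'|egrep 'time|tcp|wrist|width'
python3 - <<'E'
from h import *
o=[]
for n in ("scene","top"):
    im,d=vision.capture(n); C=cloud(n,d).reshape(-1,3)
    u=np.array([-.045,.999]); oo=np.array([.5375,-.09]); s=(C[:,:2]-oo)@u; w=(C[:,:2]-oo)@[.999,.045]
    m=(abs(w)<.03)&(abs(s+.006)<.02)&(C[:,2]>.108)&(C[:,2]<.16)
    q=np.c_[s,w,C[:,2]][m]; print(n,m.sum(),np.percentile(q,[1,50,99],axis=0).round(4).tolist())
    p=proj(n,[.54,-.1,.11])[0].astype(int); o.append(cv2.resize(im[p[1]-50:p[1]+50,p[0]-60:p[0]+60],None,fx=3.3,fy=3.3,interpolation=cv2.INTER_CUBIC))
    for t in ("spot_plate","lamp_cap","shim_4"):
        print(t,[np.round(np.median(C.reshape(480,640,3)[c["region"]&(d>0)],axis=0),3).tolist() for c in vision.cut_out(n,t)[:6]])
cv2.imwrite("pics/g.png",np.hstack(o)[:,:,::-1])
E
```

```text
tcp_pos: [0.5383, -0.0956, 0.2904]
wrist_force: [-0.0, 0.2, 0.5]
gripper_width: 0.55
time_s: 24.0
tcp_pos: [0.5306, 0.0656, 0.3913]
wrist_force: [1.2, 0.1, -1.3]
gripper_width: 0.65
scene 154 [[-0.0131, -0.0077, 0.1098], [-0.0105, 0.0037, 0.1316], [-0.0012, 0.0112, 0.1449]]
spot_plate [[0.745, 0.104, 0.012]]
lamp_cap [[0.418, 0.083, 0.023], [0.544, -0.167, 0.09]]
shim_4 [[0.545, -0.1, 0.101], [0.59, 0.156, 0.05], [0.482, 0.075, 0.052], [0.5, 0.317, 0.07], [0.506, 0.247, 0.067]]
top 101 [[-0.011, -0.0062, 0.1115], [-0.0048, 0.002, 0.1417], [-0.0013, 0.0121, 0.1451]]
spot_plate [[0.751, 0.102, 0.013]]
lamp_cap []
shim_4 [[0.537, -0.094, 0.12], [0.721, -0.35, 0.135]]
```

View pics/g.png

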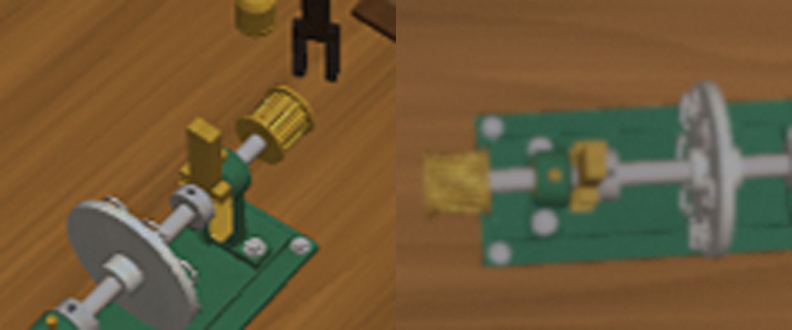

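The picture shows the shim upright and fully down between the near collar and the bearing (205,180 left panel; 590,175 right panel). Its tab top is at the expected height. The other shims, the spot plate and the lamp cap are where they were. The glassware was never approached.

```bash
python3 -m creep '[[0.3,0,0,0,0,0,0],[0.3,0,0,0,0,0,0],[0.3,0,0,0,0,0,0],[0.3,0,0,0,0,0,0]]'|egrep 'time|tcp'; python3 -c "
from station import r
print(r.finish_job())"
```

```text
time_s: 24.73
tcp_pos: [0.5311, 0.0638, 0.3904]
the job is handed in; nothing more can be done
None
```

I pulled the shaft out and pushed it in, holding about 5 N on each stop, felt about 13 mm of float, seated shim_10 fully down (about 3 mm of float left), and handed in at about 25 s; no verdict was returned.

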